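# Put the carousel plate on the sample mixer

## Task

Pick up the round plate by its handle and fit it on the sample mixer: centre hole over the tall pin, then turn it until its five holes line up with the five studs and it goes down flat, fully home on the hub. Work by feel, gently: never force the plate, down or round, while it is not yet home. Let go of it and leave the other things on the bench where they are.

Things in the scene. Friction and masses are not known exactly. Their poses are not given: they have to be found in the camera images.
- plate_grip (a point): Centre of the handle of the round aluminium plate (loose, 0.35-0.55 kg, flat on the bench at first): a steel bar 50 mm long (this x), 14 mm thick (y), 18 mm high, bridging the centre bore on two 8 mm wide legs centred 21 mm either side along x. Its underside is 34 mm above the plate's top face; this point is 43 mm above the top face, 53 mm above the underside, on the axis; z up.
- plate_foot (a point): Centre of the plate's underside, on its axis, axes as plate_grip. Disc of 130 mm diameter, 10 mm thick, centre bore 20 mm; five 11 mm through-holes, 72 degrees apart on a circle of 42 mm radius, the first on +x. Ten small grey cups, 6 mm high, near the rim belong to it.
- drive_seat (a point): Centre of the hub's flat steel top (104 mm diameter), 65 mm above the bench; the plate's underside lies here when home. Five studs stand on it, 8 mm diameter, 22 mm tall with round tips, 72 degrees apart on a 42 mm radius. Axes are the housing's, NOT the studs': their turn about the axis varies and no reading gives it. See it, or feel it by turning the resting plate until it drops.
- drive_pin (a point): Tip of the pin on the hub's axis, 36 mm above drive_seat: 17 mm diameter with a round tip. On the pin but not lined up, the plate rests on the stud tips, its underside about 22 mm above drive_seat. When lined up, its own weight takes it down; then the studs stop it turning.
- drive: The sample mixer: white box 150 x 150 mm, 56 mm high, fixed to the bench, black knob on its front (-x); hub, pin and studs on top. Origin: centre of its underside, z up. The hub is held by a stiff brake (3 N m) and does not turn in gentle work. Until the plate is down (underside within 6 mm of the hub) plate and mixer must not press on each other with more than 25 N.
- dropper: Bystander: small blue dropper bottle, 28 mm diameter, 62 mm high, stands between the plate and the mixer. Origin at the centre of its underside.
- slidebox: Bystander: grey slide box, 75 by 34 by 30 mm high, between the plate and the mixer. Origin at the centre of its underside.
- beaker: Bystander: glass beaker, 60 mm diameter, 75 mm high. Origin at the centre of its underside.
- petri: Bystander: clear petri dish, 88 mm diameter, 16 mm high. Origin at the centre of its underside.
- jar: Bystander: brown glass jar with black cap, 60 mm diameter, 85 mm high. Origin at the centre of its underside.
- mouse: Bystander: dark red computer mouse, 100 by 58 by 30 mm high. Origin at the centre of its underside.
There are look-alikes about, which are no part of the job. Of the things that look like the part that bears plate_grip, the smallest one is meant.

How it is judged (in metres and radians):
At the end, for the whole second after the job is handed in: The plate lies flat and fully home on the hub: its underside within 3 mm of the hub's top, its axis within 4 mm of the hub's, tilted less than 0.04 rad, at rest and released, the five studs through its five holes (z of plate_foot in the frame of drive_seat between -0.003 and 0.003 m and horizontal distance between plate_foot and drive_seat below 0.004 m and angle between plate_foot's own z axis and vertical below 0.04 rad and linear speed of plate below 0.02 m/s and contact force between plate and the arm below 0.1 N and contact force between plate and the fingers below 0.1 N); the robot touches nothing.
It fails at once if the plate is pressed or knocked against the mixer with more than 25 N while it is not yet home on the hub (underside more than 6 mm up) (contact force between plate and drive above 25 N and z of plate_foot in the frame of drive_seat above 0.006 m).
It fails at once if a bystander is moved by more than 30 mm (distance of any of dropper, slidebox, beaker, petri, jar, mouse from where it was at the start of the episode above 0.03 m).
It also fails if it takes over 72 s, if anything falls off the work surface, if the arm or the gripper's body presses on something with over 40 N, if the wrist force passes 120 N, or if a joint passes its speed limit or range.

## Robot

A 6-joint arm with a two-finger parallel gripper is mounted at the origin on the work surface. World frame = base frame: x ahead of the robot, y to its left, z up, the work surface at z = 0. Lengths are in m, angles in degrees, forces in N, time in s.
With the tool pointing down it reaches from about 0.25 to 0.725 m from the base axis. Payload 9.7 kg.
Tool frame: the origin (TCP) lies on the centre line of the jaws, within the pads' length; the fingertips stand 19 mm ahead of it and the grasp point (between the pads) is the TCP; z points along the fingers, y is the direction in which the jaws open and shut (so a half turn about z gives the same grasp; the last joint's range is limited). The gripper opens to 85 mm and grips with 20 to 120 N. Pads are 22 mm wide; open, the fingers measure 114 mm over their backs; the gripper's body (76 mm by 85 mm) begins 54 mm behind the grasp point. The pads swing forward as they close: fully open they stand 13 mm farther back than shut.
Start: joints at [64.229, 4.979, 10.078, 95.1, 0, 90], TCP at [0.239, 0.495, 0.25] pointing down, gripper open.
Joint ranges: [-179.16, 179.16], [-48.56, 103.87], [-65.8, 70.77], [-126.05, 130.52], [-82.76, 87.17], [-180, 180]. Speed limits (degrees/s): [127.2, 127.2, 147.25, 180, 180, 180].

## Interface

Orientations are given as [roll, pitch, yaw] about the fixed x, y, z axes, in that order (R = Rz(yaw) Ry(pitch) Rx(roll)).
In Python, from workcell import bot gives the robot as it stands.
- The arm moves only by the tool servo_tool, never from a script. Its argument "motion" is a list that holds one entry, the list of rows, each a list of 6 numbers: the shift along the tool's x, y, z in mm, then the turn, a rotation vector about the tool's x, y, z in rad. A call has 1 to 5 rows; each row shifts and turns the commanded pose from where the row before left it, along the tool's axes as they then stand; what a row does not reach is not made up. A row lasts 1/10 s, in which the tool goes at most 50 mm and 8.59 degrees, less where a joint would pass 70% of its speed; a pose out of reach is approached as far as the arm can. A call is refused whole if a number of a shift passes 50 or a number of a turn 0.15, either way. A call with a gripper value outside its range is refused whole. "gripper" is the finger opening in mm, from 0 to 85.4, set as the call begins (left out, the last holds). The fingers move at their own pace and stop on an object; "newtons" is the grip in N (left out, the last holds). Time passes only in rows, so rows that do not move let the fingers close. It gives the time, the measured TCP pose, the force and the opening at its end, in the units of the state.
- bot.get_obs(): the state, without advancing time (a new reading comes with each control period).
- bot.camera(name): name is "scene" or "top" or "wrist"; returns a dict with "color" (480x640x3 uint8, red, green, blue), "fx", "fy", "cx", "cy" (pixels), "R" (3x3) and "t" (3): a world point X has camera coordinates R X + t. Camera axes: x right, y down, z forward; pixel columns grow to the right and rows downward; lengths in m; the calibration is good to about 2 mm. A picture is of the moment at which its call begins. There is no depth.
- bot.job_done(): hands the job in, once; it reports no verdict.
Trained networks look in a picture, given as the dict that the camera call returned (one of the last four; its "shot" number tells which), for a name from the list of things; names that differ only in an ending like _2 or _b are one class to them, and where a whole thing is asked for, a point or a joint stands for the part that bears it (a point fixed in the world has none). Each returns a list of dicts, best first, with "confidence" (0 to 1); they miss things now and then, are a little off and sometimes report something else, mostly with a low value. They report only what shows in the picture. A call takes as long as a camera call. They do not tell look-alikes from the thing itself.
- bot.look_for(picture, label): "rect" ([left, top, width, height] in pixels, round what is visible of it).
The state is a dict: "time": time; "q": joint angles; "qd": joint speeds; "joint_efforts": joint torques, N m; "ee_pos": TCP position; "tcp_rot": TCP orientation; "wrist_force": force on the tool from outside, world axes, zero at the start; "torque": the same for the moment, N m; "opening": finger opening in m.
Only numpy, scipy, OpenCV 4.12 (cv2) and the standard library are available. Lean on these libraries where they do the work, as an engineer would, in place of code of your own. Each camera call takes 0.05 s, during which the arm holds its last target.

## Working session

There is one attempt and no reset: what is moved stays moved. The work goes in short steps, Python scripts to look and compute and a tool call to move; the robot and the scene stay as the last step left them, time stands still between calls to the robot, and variables do not carry over. Pictures are saved under pics/ and viewed, and the job is handed in when it is done.

Besides the shell and the picture viewer there is one more tool, called after "Emit:" by a JSON object that holds its "method" and its "body". servo_tool: Moves the arm, as the interface text tells. Its arguments: {"type":"object","properties":{"motion":{"type":"array","items":{"type":"array","items":{"type":"array","items":{"type":"number"}}}},"gripper":{"type":"number"},"newtons":{"type":"number"}},"required":["motion"]}

```bash
ls; mkdir -p pics; cat > h.py <<'E'
from workcell import bot
import cv2, numpy as np
def snap(n,f=None):
    p=bot.camera(n)
    if f: cv2.imwrite('pics/'+f,p['color'][:,:,::-1])
    return p
def ray(p,u,v,z):
    R=np.array(p['R']);t=np.array(p['t']);d=R.T@np.array([(u-p['cx'])/p['fx'],(v-p['cy'])/p['fy'],1]);c=-R.T@t
    return c+d*(z-c[2])/d[2]
def proj(p,X):
    c=np.array(p['R'])@np.array(X)+np.array(p['t']);return np.array([p['fx']*c[0]/c[2]+p['cx'],p['fy']*c[1]/c[2]+p['cy']])
E
python3 - <<'E'
from h import *
np.set_printoptions(precision=4,suppress=True)
print(bot.get_obs())
for n in ['top','scene']:
    p=snap(n,n+'0.png'); print(n,p['fx'],p['fy'],p['cx'],p['cy'],np.array(p['R']),np.array(p['t']))
    for l in ['plate_grip','plate_foot','drive','drive_pin','dropper','slidebox','beaker','petri','jar','mouse']:
        print(l,[(d['confidence'],np.round(d['rect'])) for d in bot.look_for(p,l)][:4])
E
```

```text
pics
{'time': 0.0, 'q': array([64.2288,  5.0106, 10.0354, 95.1   , -0.0024, 90.0001]), 'qd': array([ 0.0074, -0.0203,  0.0929, -0.0689, -0.0049,  0.0132]), 'joint_efforts': array([  0.0023, -52.0383,  46.4805,   0.016 ,   0.0001,  -0.    ]), 'ee_pos': array([0.2391, 0.4951, 0.2496]), 'tcp_rot': array([-179.9247,    0.0024,  154.2287]), 'wrist_force': array([-0.0373,  0.5246, -0.138 ]), 'torque': array([ 0.0269,  0.0006, -0.0119]), 'opening': 0.08514528284197849}
top 439.3837933562865 439.3837933562865 329.3561729136462 242.24976572010502 [[-0.0282 -0.9996 -0.0048]
 [-0.9925  0.0286 -0.1189]
 [ 0.119   0.0014 -0.9929]] [-0.0067  0.5636  1.1847]
plate_grip [(0.96, array([153., 291.,  64.,  57.])), (0.87, array([235., 282.,  58.,  58.])), (0.6, array([257., 205.,  40.,  41.])), (0.54, array([392., 157.,  24.,  34.]))]
plate_foot [(0.9, array([154., 282.,  69.,  66.])), (0.85, array([249., 204.,  46.,  46.])), (0.73, array([236., 279.,  63.,  61.]))]
drive [(0.68, array([372., 221.,  61.,  61.]))]
drive_pin [(0.67, array([377., 222.,  56.,  60.]))]
dropper [(0.41, array([322., 288.,  11.
[... 685 characters left out ...]
40., 270.,  69.,  52.])), (0.61, array([218., 176.,  88.,  64.]))]
drive [(0.67, array([307., 247.,  26.,  32.])), (0.62, array([217., 176.,  85.,  64.])), (0.37, array([352., 197.,  14.,  23.]))]
drive_pin [(0.7, array([215., 176.,  87.,  63.])), (0.37, array([173., 240.,  42.,  44.]))]
dropper [(0.6, array([354., 195.,  13.,  28.])), (0.29, array([184., 166.,  31.,  41.]))]
slidebox [(0.9, array([308., 246.,  27.,  35.]))]
beaker [(0.8, array([490., 282.,  40.,  48.])), (0.32, array([172., 240.,  44.,  45.]))]
petri [(0.61, array([234., 286.,  43.,  40.]))]
jar [(0.93, array([188., 166.,  28.,  39.])), (0.65, array([309., 249.,  26.,  34.]))]
mouse [(0.72, array([172., 240.,  44.,  40.]))]
```

```bash
python3 - <<'E'
import cv2
a=cv2.imread('pics/top0.png')[130:370,130:500]; cv2.imwrite('pics/top0c.png',cv2.resize(a,None,fx=2.1,fy=2.1,interpolation=cv2.INTER_CUBIC))
a=cv2.imread('pics/scene0.png')[130:350,150:600]; cv2.imwrite('pics/scene0c.png',cv2.resize(a,None,fx=1.77,fy=1.77,interpolation=cv2.INTER_CUBIC))
E
```

```text
(no output)
```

View pics/top0c.png

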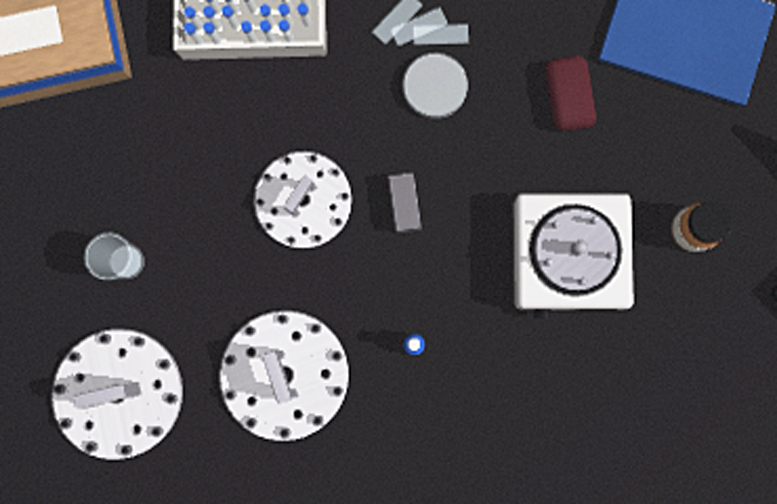

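View pics/scene0c.png

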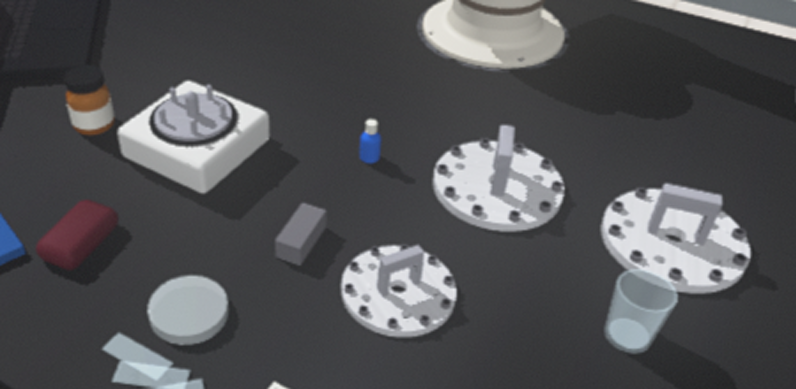

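The top view shows three handled plates, at about (186,317), (266,309) and (274,225). The smallest is (274,225), with its disc about 46 px wide against 61 px for the others. The mixer is at (404,250). Next I'll measure and check the choice in a close crop.

```bash
python3 - <<'E'
from h import *
np.set_printoptions(precision=4,suppress=True)
p=snap('top','top1.png'); w=snap('wrist','wrist1.png')
g=cv2.cvtColor(p['color'],cv2.COLOR_RGB2GRAY)
_,b=cv2.threshold(g,110,255,0)
b=cv2.morphologyEx(b,cv2.MORPH_CLOSE,np.ones((9,9)))
for c in cv2.findContours(b,cv2.RETR_EXTERNAL,cv2.CHAIN_APPROX_NONE)[0]:
    if cv2.contourArea(c)<800: continue
    e=cv2.fitEllipse(c); 
    q=np.array([ray(p,*pt[0],0.01)[:2] for pt in c]).astype(np.float32)
    (x,y),r=cv2.minEnclosingCircle(q)
    print(e, 'z=.01 centre',ray(p,*e[0],0.01)[:2],'r',x,y,r)
print('camera',-np.array(p['R']).T@np.array(p['t']))
# hub dark ring centre
print('hub box',ray(p,404,249.5,0.056))
print(w['fx'],np.array(w['R']),np.array(w['t']))
a=cv2.imread('pics/top1.png')
cv2.imwrite('pics/top1p.png',cv2.resize(a[195:255,240:310],None,fx=10,fy=10,interpolation=cv2.INTER_CUBIC))
cv2.imwrite('pics/top1m.png',cv2.resize(a[215:285,367:441],None,fx=8,fy=8,interpolation=cv2.INTER_CUBIC))
E
```

```text
((327.5415954589844, 444.7121276855469), (77.86266326904297, 91.21340942382812), 88.28504180908203) z=.01 centre [ 0.02   -0.0025] r 0.004419035743921995 -0.0017685146303847432 0.12473896890878677
((53.5933723449707, 439.97564697265625), (92.85877990722656, 169.31858825683594), 112.39364624023438) z=.01 centre [0.0518 0.7339] r 0.08183002471923828 0.6816378831863403 0.24773302674293518
((185.46847534179688, 317.3149719238281), (59.837646484375, 62.28271484375), 42.00604248046875) z=.01 centre [0.3678 0.3823] r 0.3687737286090851 0.38232913613319397 0.08603297173976898
((265.02777099609375, 308.5120849609375), (59.84919738769531, 61.438697814941406), 22.952672958374023) z=.01 centre [0.3857 0.1612] r 0.38647305965423584 0.16137775778770447 0.08534137904644012
((402.7646484375, 249.2139892578125), (63.104190826416016, 64.38935089111328), 97.01444244384766) z=.01 centre [ 0.5402 -0.229 ] r 0.5414413809776306 -0.22744351625442505 0.10705665498971939
((273.97705078125, 224.77455139160156), (44.95915222167969, 45.41714859008789), 47.55112075805664) z=.01 centre [0.6205 0.1332] r 0.6212907433509827 0.1331750601530075 0.0664009377360344
((333.3504638671875, 156.180419921875), (36.92722702026367, 58.12480545043945), 157.4364471435547) z=.01 centre [ 0.8165 -0.0413] r 0.8191274404525757 -0.043063610792160034 0.09001880139112473
((310.0426330566406, 181.24447631835938), (444.9136657714844, 644.4461059570312), 86.74748229980469) z=.01 centre [0.7442 0.0278] r 0.9019851088523865 0.0027147820219397545 1.0481593608856201
camera [ 0.4182 -0.0245  1.2433]
hub box [ 0.5348 -0.2247  0.056 ]
335.37392700744783 [[ 0.4344  0.9007 -0.0001]
 [ 0.8649 -0.4171  0.2793]
 [ 0.2515 -0.1214 -0.9602]] [-0.5505 -0.0356  0.3805]
```

View pics/top1p.png

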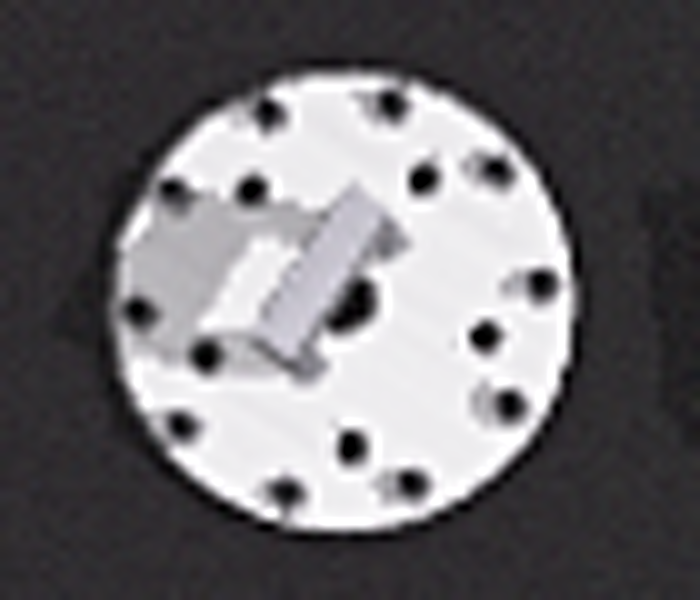

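View pics/top1m.png

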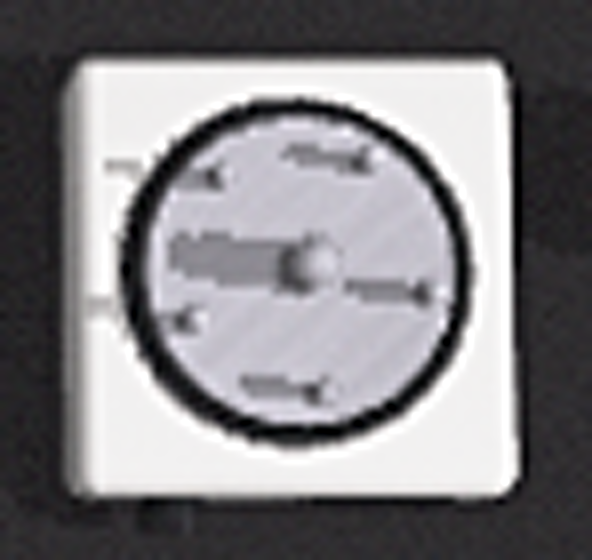

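View pics/wrist1.png

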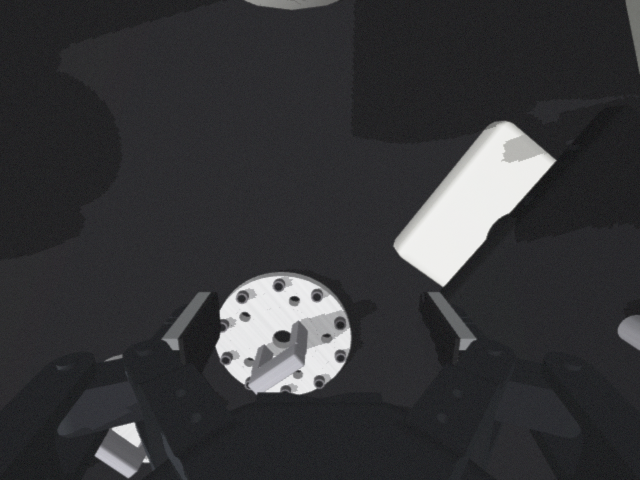

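Crop check: the chosen plate (274,225) measures 66 mm in radius, against 85 mm for the other two, so it is the smallest and is the right one. Its holes are at crop pixels (424,180), (253,190), (207,356), (352,447) and (486,338). The bar runs toward the first of these. Next I'll fit the plate yaw and get a first estimate of the stud angle.

```bash
cat >> h.py <<'E'
np.set_printoptions(precision=4,suppress=True)
def need(x,y,z,yaw):
    """rows needed (mm / rad) in tool axes from measured pose, tool down: rotates only after"""
    o=bot.get_obs();a=np.radians(o['tcp_rot'][2]);d=np.array([x,y,z])-o['ee_pos']
    print('t%.2f pos'%o['time'],o['ee_pos'],o['tcp_rot'],'F',o['wrist_force'],'op',o['opening'])
    print('tool shift mm',1000*(d[0]*np.cos(a)+d[1]*np.sin(a)),1000*(d[0]*np.sin(a)-d[1]*np.cos(a)),-1000*d[2],'turn z rad',-np.radians((yaw-o['tcp_rot'][2]+180)%360-180))
E
python3 - <<'E'
from h import *
a=cv2.imread('pics/top1.png')
class P(dict):pass
p=bot.camera('top')
C=np.array([.6208,.1332])
for c in [(424,180),(253,190),(207,356),(352,447),(486,338)]:
    X=ray(p,240+c[0]/10-.45,195+c[1]/10-.45,0.01)[:2]-C
    print(np.hypot(*X),np.degrees(np.arctan2(X[1],X[0]))%72)
# bore
print(ray(p,240+34.7-.45,195+30.2-.45,.01))
M=ray(p,403.9,249,.056)
# hub ring fit
g=cv2.cvtColor(a,cv2.COLOR_BGR2GRAY)
b=(g[215:285,367:441]<70).astype(np.uint8)
h=cv2.findContours((g>70).astype(np.uint8),cv2.RETR_CCOMP,cv2.CHAIN_APPROX_NONE)
n,l,s,ce=cv2.connectedComponentsWithStats(b)
for i in range(n): print(s[i],ce[i])
w=bot.camera('wrist'); o=bot.get_obs()
ct=-np.array(w['R']).T@np.array(w['t']); print('cam',ct,'rel',ct-o['ee_pos'])
# project hypotheses for studs
for k,ph in enumerate(range(0,72,12)): pass
E
```

```text
0.04141550136442655 37.94984735930068
0.041648736495289405 37.95687337083368
0.041826737514054586 38.45175112515352
0.041868641374976284 38.22588975626388
0.04177737034244146 37.6777725944237
[0.6205 0.1324 0.01  ]
[   8    7   57   56 2853] [35.843  34.2383]
[   0    0   74   70 2077] [37.7516 34.8349]
[ 15  13  44  42 247] [33.5142 34.8097]
[44 20  1  1  1] [44. 20.]
[26 22  1  1  1] [26. 22.]
[52 36  1  1  1] [52. 36.]
cam [0.1743 0.5272 0.3752] rel [-0.0648  0.0319  0.1249]
```

```bash
python3 - <<'E'
from h import *
from scipy.optimize import minimize
p=bot.camera('top')
H=ray(p,403.5,248.5,.062)[:2]; print('hub',H, 'pin',ray(p,367+318/8-.45,215+262/8-.45,.098))
for c in [(218,176),(362,160),(425,292),(322,390),(190,318)]:
    X=ray(p,367+c[0]/8-.45,215+c[1]/8-.45,.080)[:2]-H
    print(np.hypot(*X),np.degrees(np.arctan2(X[1],X[0]))%72)
a=cv2.imread('pics/top1.png'); 
b=cv2.resize(a[215:285,367:441],None,fx=8,fy=8,interpolation=cv2.INTER_CUBIC)
E
```

```text
hub [ 0.537  -0.2225] pin [ 0.5363 -0.2239  0.098 ]
0.0412974069419529 41.42792652293327
0.040741984087896095 41.10518687815754
0.04079276416274079 40.027704130595296
0.041615869473174756 41.25697646961925
0.0420577795145193 40.77139530746901
```

Emit:
{"method": "servo_tool", "body": {"motion": [[[0,0,0,0,0,0.1435]]]}}

```text
time: 1.45
ee_pos: [0.2391, 0.4953, 0.2503]
tcp_rot: [180.0, 0.0, 146.0]
wrist_force: [0.6, 0.3, 0.3]
opening: 0.0859
```

```bash
python3 -c "
from h import *
need(.5365,-.223,.25,146)"
```

```text
t1.45 pos [0.2391 0.4953 0.2503] [179.9977   0.0005 145.9656] F [0.6258 0.2629 0.2622] op 0.08587198353821726
tool shift mm -648.4602286977679 -428.82004795554576 0.3025140398453807 turn z rad -0.0006008480532217554
```

Emit:
{"method": "servo_tool", "body": {"motion": [[[-36,-23.8,0,0,0,0],[-36,-23.8,0,0,0,0],[-36,-23.8,0,0,0,0],[-36,-23.8,0,0,0,0],[-36,-23.8,0,0,0,0]]]}}

```text
time: 1.95
ee_pos: [0.3221, 0.2945, 0.2504]
tcp_rot: [180.0, 0.0, 146.0]
wrist_force: [0.3, -0.3, 0.4]
opening: 0.0853
```

Emit:
{"method": "servo_tool", "body": {"motion": [[[-36,-23.8,0,0,0,0],[-36,-23.8,0,0,0,0],[-36,-23.8,0,0,0,0],[-36,-23.8,0,0,0,0],[-36,-23.8,0,0,0,0]]]}}

```text
time: 2.45
ee_pos: [0.4048, 0.095, 0.2506]
tcp_rot: [180.0, 0.0, 146.0]
wrist_force: [1.3, 0.4, -0.2]
opening: 0.0855
```

Emit:
{"method": "servo_tool", "body": {"motion": [[[-36,-23.8,0,0,0,0],[-36,-23.8,0,0,0,0],[-36,-23.8,0,0,0,0],[-36,-23.8,0,0,0,0],[-36,-23.8,0,0,0,0]]]}}

```text
time: 2.95
ee_pos: [0.4876, -0.1045, 0.2505]
tcp_rot: [180.0, 0.0, 146.0]
wrist_force: [0.7, 1.3, 1.1]
opening: 0.0855
```

Emit:
{"method": "servo_tool", "body": {"motion": [[[-36,-23.8,0,0,0,0],[-36,-23.8,0,0,0,0],[-18,-12,0,0,0,0],[-10,-6,0,0,0,0],[0,0,0,0,0,0]]]}}

```text
time: 3.45
ee_pos: [0.5336, -0.2136, 0.2497]
tcp_rot: [-180.0, -0.1, 145.9]
wrist_force: [0.0, 0.6, -0.5]
opening: 0.0856
```

```bash
python3 -c "
from h import *
w=snap('wrist','w2.png')
o=bot.get_obs();print(o['q'])
need(.5365,-.223,.25,146)
ct=-np.array(w['R']).T@np.array(w['t']);print(ct)
np.savez('w2.npz',R=w['R'],t=w['t'],k=[w['fx'],w['fy'],w['cx'],w['cy']])"
```

```text
[-21.7452   8.4042  13.8059  95.4452   0.014   12.2748]
t3.50 pos [ 0.5334 -0.2127  0.2501] [179.9956  -0.0455 145.98  ] F [-1.2364  0.6628 -0.3815] op 0.08563938477861999
tool shift mm -8.392539496280959 -6.805543044545112 0.06753719352176057 turn z rad -0.00034840772928426954
[ 0.474  -0.1729  0.3747]
```

View pics/w2.png

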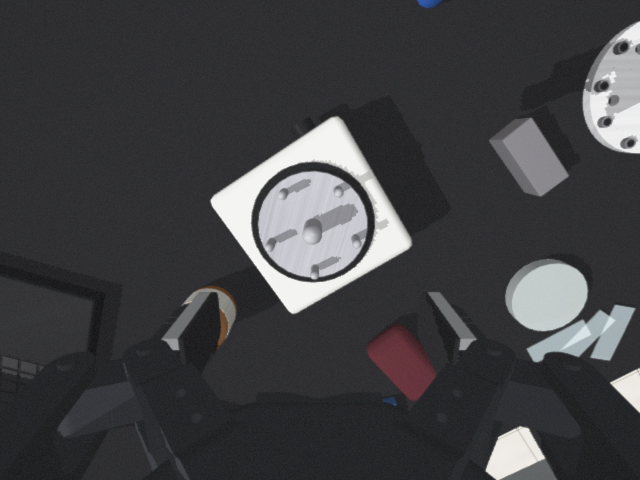

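The wrist view shows the mixer clearly: pin tip near (313,229), stud tips near (283,194), (338,191), (356,240), (315,270) and (270,244). Joint 6 sits at 12°, so there is plenty of room to turn. I'll zoom in for the fit.

```bash
cat > fit.py <<'E'
from h import *
from scipy.optimize import least_squares
def load(n):
    d=np.load(n);k=d['k'];return dict(R=d['R'],t=d['t'],fx=k[0],fy=k[1],cx=k[2],cy=k[3])
E
python3 - <<'E'
from fit import *
a=cv2.imread('pics/w2.png')[150:290,240:390]
cv2.imwrite('pics/w2c.png',cv2.resize(a,None,fx=5,fy=4.2*5/4.2,interpolation=cv2.INTER_CUBIC)[:, :800][:600+100])
p=load('w2.npz')
c=cv2.imread('pics/w2.png');g=cv2.cvtColor(c,cv2.COLOR_BGR2GRAY)
# inner hub disc
for thr in (80,110):
  b=(g<thr).astype(np.uint8)
  n,l,s,ce=cv2.connectedComponentsWithStats(b[150:300,230:400])
  for i in range(n):
    if 300<s[i][4]<6000: 
      m=(l==i).astype(np.uint8)
      e=cv2.fitEllipse(cv2.findContours(m,cv2.RETR_EXTERNAL,cv2.CHAIN_APPROX_NONE)[0][0])
      cc=(e[0][0]+230,e[0][1]+150); print(thr,s[i],cc,e[1],ray(p,*cc,.06))
E
```

```text
80 [  0   0  50  34 864] (245.4862575531006, 161.19265270233154) (26.415973663330078, 56.61674880981445) [ 0.4524 -0.2393  0.06  ]
80 [ 131    0   39   67 1345] (385.81085205078125, 170.38676261901855) (31.050336837768555, 75.74392700195312) [ 0.5316 -0.1369  0.06  ]
80 [  22   12  123  120 2148] (312.7704391479492, 221.70018768310547) (118.03416442871094, 121.32579040527344) [ 0.5341 -0.2204  0.06  ]
80 [   0   83   49   67 1691] (246.4629306793213, 277.6518859863281) (38.1711540222168, 76.66427612304688) [ 0.5446 -0.3089  0.06  ]
80 [  92  105   78   45 1794] (375.30690002441406, 283.7644348144531) (35.81507873535156, 88.48963165283203) [ 0.6234 -0.2042  0.06  ]
110 [  0   0  50  34 875] (245.52140045166016, 161.25615310668945) (26.48818588256836, 56.57503890991211) [ 0.4525 -0.2393  0.06  ]
110 [ 130    0   40   68 1395] (385.5172882080078, 170.70024490356445) (31.72623634338379, 76.99166870117188) [ 0.5317 -0.1373  0.06  ]
110 [  22   12  123  120 2433] (312.7868423461914, 221.6619873046875) (118.76060485839844, 122.09864807128906) [ 0.5341 -0.2203  0.06  ]
110 [   0   82   50   68 1720] (246.5591220855713, 277.5213928222656) (38.931697845458984, 77.9771728515625) [ 0.5446 -0.3087  0.06  ]
110 [  91  104   79   46 1835] (375.064697265625, 283.5492248535156) (36.308135986328125, 89.82929229736328) [ 0.6231 -0.2043  0.06  ]
```

View pics/w2c.png

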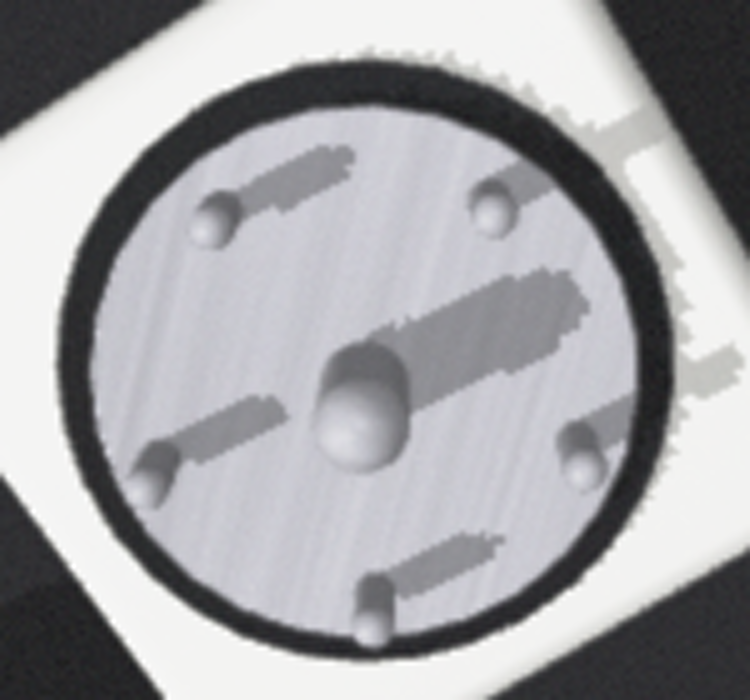

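```bash
python3 - <<'E'
from fit import *
p=load('w2.npz')
px=np.array([(214,227),(494,214),(585,468),(373,626),(150,487)])/5+[239.6,149.6]
pin=np.array([363,425])/5+[239.6,149.6]
X0=ray(p,*px[0],.083)[:2];
def model(v):
    a=np.degrees(0)+v[2]
    r=[]
    for k in range(5):
        t=v[2]+s*k*2*np.pi/5
        r.append(proj(p,[v[0]+.042*np.cos(t),v[1]+.042*np.sin(t),.083+v[3]*0])-px[k])
    r.append(proj(p,[v[0],v[1],.0925])-pin); return np.concatenate(r)
for s in (1,-1):
  d=X0-[.535,-.221]
  f=least_squares(model,[.535,-.221,np.arctan2(d[1],d[0]),0]); print(s,f.cost,f.x[:2],np.degrees(f.x[2])%72,f.fun)
E
```

```text
1 10141.777851860199 [ 0.5391 -0.2239] 64.86188090257934 [ -2.0741  69.997   -5.6704  80.4233   1.732  -15.8837   5.3731 -86.423
   0.3755 -33.4584  -0.2115   2.6214]
-1 0.2757298541604327 [ 0.5369 -0.2223] 40.46855665937446 [-0.2314  0.1547  0.2181  0.2925  0.1645  0.0946  0.2721 -0.1666 -0.2827
 -0.0579 -0.1287 -0.3212]
```

Subpixel fit: hub at (0.5369, -0.2223), stud phase 40.5°. The top camera agrees. Now over to the plate.

```bash
python3 -c "
from h import *
need(.6208,.1332,.25,146)"
```

```text
t3.50 pos [ 0.5334 -0.2127  0.2501] [179.9956  -0.0455 145.98  ] F [-1.2364  0.6628 -0.3815] op 0.08563938477861999
tool shift mm 121.0234073422639 335.5925333283851 0.06753719352176057 turn z rad -0.00034840772928426954
```

Emit:
{"method": "servo_tool", "body": {"motion": [[[13,37,0,0,0,0],[13,37,0,0,0,0],[13,37,0,0,0,0],[13,37,0,0,0,0],[13,37,0,0,0,0]]]}}

```text
time: 4.0
ee_pos: [0.5824, -0.0201, 0.2511]
tcp_rot: [180.0, 0.0, 146.1]
wrist_force: [0.3, 0.4, -0.5]
opening: 0.0855
```

Emit:
{"method": "servo_tool", "body": {"motion": [[[13,37,0,0,0,0],[13,37,0,0,0,0],[13,37,0,0,0,0],[10,25,0,0,0,0],[6,14,0,0,0,0]]]}}

```text
time: 4.5
ee_pos: [0.6204, 0.1353, 0.2506]
tcp_rot: [180.0, -0.0, 146.2]
wrist_force: [-0.3, 0.1, 0.3]
opening: 0.0852
```

```bash
sleep 0; python3 -c "
from h import *
w=snap('wrist')
w=snap('wrist','w3.png')
need(.6208,.1332,.25,146)
np.savez('w3.npz',R=w['R'],t=w['t'],k=[w['fx'],w['fy'],w['cx'],w['cy']])
a=cv2.imread('pics/w3.png');cv2.imwrite('pics/w3c.png',cv2.resize(a[140:300,235:395],None,fx=5,fy=5,interpolation=cv2.INTER_CUBIC)[:600,:])
cv2.imwrite('pics/w3d.png',cv2.resize(a[150:350,220:420],None,fx=3,fy=3,interpolation=cv2.INTER_CUBIC))
print(proj(w,[.6208,.1332,.01]))"
```

```text
t4.60 pos [0.6206 0.1344 0.2504] [179.9965  -0.0118 146.1966] F [-0.2631 -0.7468  0.2013] op 0.08520164512395495
tool shift mm -0.8087868699339257 -0.8443529956926061 0.3924989509948573 turn z rad 0.003430901681872001
[315.9915 208.7359]
```

View pics/w3d.png

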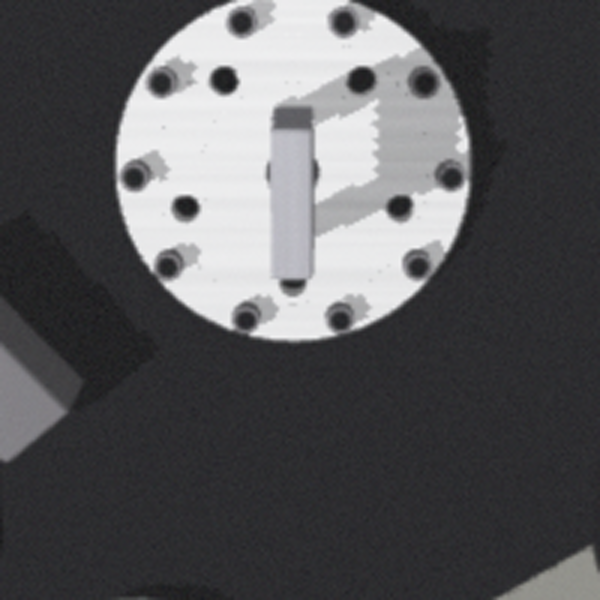

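The handle is upright and centred in the wrist view, its holes are where I expected, and there are no obstacles near it.

```bash
python3 - <<'E'
from fit import *
p=load('w3.npz')
a=cv2.imread('pics/w3.png');g=cv2.cvtColor(a,cv2.COLOR_BGR2GRAY)
b=(g>95).astype(np.uint8);b=cv2.morphologyEx(b,cv2.MORPH_CLOSE,np.ones((13,13)))
n,l,s,ce=cv2.connectedComponentsWithStats(b); i=l[200,300]
cn=cv2.findContours((l==i).astype(np.uint8),cv2.RETR_EXTERNAL,cv2.CHAIN_APPROX_NONE)[0][0]
W=np.array([ray(p,*q[0],.01)[:2] for q in cn])
f=least_squares(lambda v:np.hypot(W[:,0]-v[0],W[:,1]-v[1])-v[2],[.62,.133,.065],loss='soft_l1',f_scale=.0005);print('disc',f.x)
px=np.array([(223,80),(361,79),(185,208),(400,207)])/3+[219.67,149.67]
H=np.array([ray(p,*q,.009)[:2] for q in px])
print(np.degrees(np.arctan2(*(H-f.x[:2]).T[::-1]))%72,np.hypot(*(H-f.x[:2]).T))
# bar ends/edges at z=.062: corners
for c in [(271,128),(313,128),(271,279),(313,279)]:
    print(ray(p,c[0]/3+219.67,c[1]/3+149.67,.062)[:2])
bar=np.mean([ray(p,c[0]/3+219.67,c[1]/3+149.67,.062)[:2] for c in [(271,128),(313,128),(271,279),(313,279)]],0);print(bar)
need(f.x[0],f.x[1],.053,146)
E
```

```text
disc [0.6206 0.1349 0.0653]
[38.3399 38.7105 38.2322 38.7415] [0.0424 0.0426 0.0422 0.0421]
[0.5962 0.1434]
[0.6035 0.1543]
[0.637  0.1157]
[0.6446 0.1271]
[0.6203 0.1351]
t4.60 pos [0.6206 0.1344 0.2504] [179.9965  -0.0118 146.1966] F [-0.2631 -0.7468  0.2013] op 0.08520164512395495
tool shift mm 0.3301956781103946 0.4432065412912213 197.39249895099488 turn z rad 0.003430901681872001
```

Emit:
{"method": "servo_tool", "body": {"motion": [[[0.3,0.4,40,0,0,-0.003],[0,0,45,0,0,0],[0,0,45,0,0,0],[0,0,40,0,0,0],[0,0,15,0,0,0]]], "gripper": 60}}

```text
time: 5.1
ee_pos: [0.6187, 0.131, 0.0613]
tcp_rot: [-179.8, -0.2, 146.1]
wrist_force: [-0.4, 0.6, -1.2]
opening: 0.0601
```

Emit:
{"method": "servo_tool", "body": {"motion": [[[0,0,9,0,0,0],[0,0,3,0,0,0],[0,0,0,0,0,0]]]}}

```text
time: 5.4
ee_pos: [0.6221, 0.1324, 0.0551]
tcp_rot: [179.9, 0.1, 146.2]
wrist_force: [0.0, -0.3, 0.7]
opening: 0.0599
```

Emit:
{"method": "servo_tool", "body": {"motion": [[[0,0,0,0,0,0],[0,0,0,0,0,0],[0,0,0,0,0,0],[0,0,0,0,0,0],[0,0,0,0,0,0]]], "gripper": 8, "newtons": 40}}

```text
time: 5.9
ee_pos: [0.6218, 0.1326, 0.0543]
tcp_rot: [179.9, 0.1, 146.2]
wrist_force: [0.9, 0.3, 6.3]
opening: 0.0136
```

```bash
python3 -c "
from h import *
need(.6205,.135,.053,146.4)"
```

```text
t5.90 pos [0.6218 0.1326 0.0543] [179.9244   0.0649 146.1841] F [0.8598 0.3496 6.2714] op 0.013563765061345094
tool shift mm 2.428319815074507 1.2094354091150725 1.2558643623087409 turn z rad -0.0037678742523975166
```

Emit:
{"method": "servo_tool", "body": {"motion": [[[0,0,-3,0,0,0],[0,0,-15,0,0,0],[0,0,-30,0,0,0],[0,0,-40,0,0,0],[0,0,-40,0,0,0]]]}}

```text
time: 6.4
ee_pos: [0.6205, 0.1322, 0.1827]
tcp_rot: [-179.9, -0.1, 146.2]
wrist_force: [0.4, 0.1, -4.3]
opening: 0.013
```

Emit:
{"method": "servo_tool", "body": {"motion": [[[0,0,-8,0,0,0],[0,0,0,0,0,0],[0,0,0,0,0,0]]]}}

```text
time: 6.7
ee_pos: [0.6207, 0.1323, 0.1873]
tcp_rot: [-179.9, -0.1, 146.2]
wrist_force: [-0.4, -0.2, -5.4]
opening: 0.0133
```

```bash
cat > held.py <<'E'
from fit import *
import sys
w=snap('wrist','w_%s.png'%sys.argv[1]); o=bot.get_obs()
print('t%.2f'%o['time'],o['ee_pos'],o['tcp_rot'],'F',o['wrist_force'],'T',o['torque'],o['opening'])
a=w['color'];g=cv2.cvtColor(a,cv2.COLOR_RGB2GRAY)
cv2.imwrite('pics/w_%sd.png'%sys.argv[1],cv2.resize(a[80:380,170:470,::-1],None,fx=2,fy=2,interpolation=cv2.INTER_CUBIC))
np.savez('w_%s.npz'%sys.argv[1],R=w['R'],t=w['t'],k=[w['fx'],w['fy'],w['cx'],w['cy']],pos=o['ee_pos'],rot=o['tcp_rot'])
E
python3 held.py 4
```

```text
t6.75 [0.6205 0.1322 0.1868] [-179.8506   -0.1436  146.1756] F [-0.3561 -0.4516 -4.334 ] T [0.0369 0.0342 0.0134] 0.01337034619592686
```

View pics/w_4.png

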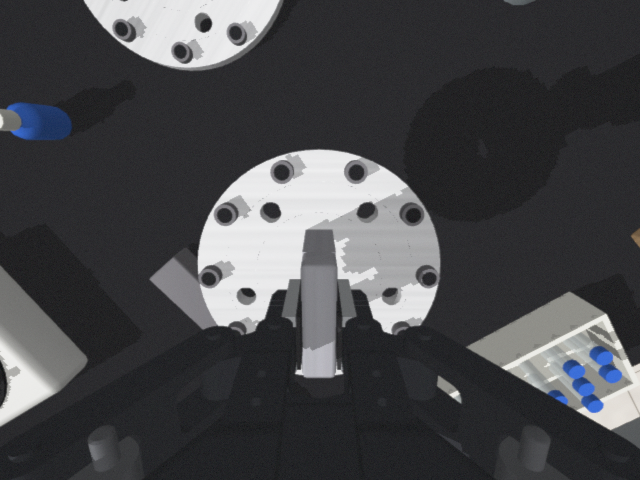

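The plate is held level and centred in the jaws, with its far rim visible from (198,265) over (319,150) to (440,265). I'll fit it relative to the TCP.

```bash
cat > fit2.py <<'E'
from fit import *
import sys
k=sys.argv[1];dz=float(sys.argv[2]) if len(sys.argv)>2 else .0443
p=load('w_%s.npz'%k);d=np.load('w_%s.npz'%k);zt=d['pos'][2]-dz
a=cv2.imread('pics/w_%s.png'%k);g=cv2.cvtColor(a,cv2.COLOR_BGR2GRAY)
c0=proj(p,[*d['pos'][:2],zt]); pts=[]
# radial rim search, only upper part of picture, in the plate's top plane
for th in np.radians(np.arange(d['rot'][2]-85,d['rot'][2]+86,2)):
    rr=np.arange(.055,.075,.0002); u=np.array([proj(p,[d['pos'][0]+r*np.cos(th),d['pos'][1]+r*np.sin(th),zt]) for r in rr]).astype(np.float32)
    v=cv2.remap(g,u[:,0][None],u[:,1][None],cv2.INTER_LINEAR)[0].astype(float)
    gr=np.convolve(v,np.r_[-np.ones(6),np.ones(6)][::-1]*-1,'same')/6
    i=np.argmax(np.abs(gr[8:-8])*(gr[8:-8]>0 if False else 1))+8
    if abs(gr[i])>40: pts.append(np.array(d['pos'][:2])+rr[i]*np.array([np.cos(th),np.sin(th)]))
W=np.array(pts)
f=least_squares(lambda v:np.hypot(W[:,0]-v[0],W[:,1]-v[1])-.065,d['pos'][:2],loss='soft_l1',f_scale=.0003)
f2=least_squares(lambda v:np.hypot(W[:,0]-v[0],W[:,1]-v[1])-v[2],[*d['pos'][:2],.065],loss='soft_l1',f_scale=.0003)
print(len(W),'disc',f.x,'free r',f2.x,'resid mm',1000*np.median(np.abs(f.fun)))
a=np.radians(d['rot'][2]);e=f.x-d['pos'][:2]
print('offset in tool x,y mm',1000*(e@[np.cos(a),np.sin(a)]),1000*(e@[np.sin(a),-np.cos(a)]))
C=f.x
if k=='4':
  px=np.array([(270,210.5),(367,210.5)]);H=np.array([ray(p,*q,zt-.001)[:2] for q in px])-C
  print(np.hypot(*H.T),np.degrees(np.arctan2(H[:,1],H[:,0]))%72)
E
python3 fit2.py 4
```

```text
86 disc [0.6184 0.1341] free r [0.6193 0.1335 0.0659] resid mm 0.18024508074029888
offset in tool x,y mm 2.7553361065373885 0.38749238582609197
[0.0422 0.0422] [38.8388 37.5909]
```

```bash
python3 -c "
from h import *
need(.5389,-.2236,.187,148.4)"
```

```text
t6.75 pos [0.6205 0.1322 0.1868] [-179.8506   -0.1436  146.1756] F [-0.3561 -0.4516 -4.334 ] op 0.01337034619592686
tool shift mm -130.29574827771032 -341.0369527986645 -0.20299743451013263 turn z rad -0.03882284943194661
```

Emit:
{"method": "servo_tool", "body": {"motion": [[[-6,-15,0,0,0,0],[-11,-30,0,0,0,0],[-13,-34,0,0,0,0],[-13,-34,0,0,0,0],[-13,-34,0,0,0,0]]]}}

```text
time: 7.25
ee_pos: [0.5846, -0.0228, 0.1877]
tcp_rot: [-179.9, -0.1, 146.2]
wrist_force: [0.4, -0.2, -4.7]
opening: 0.0132
```

Emit:
{"method": "servo_tool", "body": {"motion": [[[-13,-34,0,0,0,0],[-13,-34,0,0,0,0],[-13,-34,0,0,0,0],[-13,-34,0,0,0,0],[-11,-28,0,0,0,0]]]}}

```text
time: 7.75
ee_pos: [0.5453, -0.1944, 0.1878]
tcp_rot: [-179.9, -0.1, 146.1]
wrist_force: [0.2, 0.3, -4.3]
opening: 0.0133
```

Emit:
{"method": "servo_tool", "body": {"motion": [[[-7,-18,0,0,0,0],[-3,-9,0,0,0,-0.039],[-1,-3,0,0,0,0],[0,0,0,0,0,0],[0,0,0,0,0,0]]]}}

```text
time: 8.25
ee_pos: [0.5393, -0.2229, 0.1888]
tcp_rot: [-180.0, -0.1, 148.4]
wrist_force: [0.4, 0.6, -4.6]
opening: 0.0132
```

```bash
python3 held.py 5; python3 fit2.py 5;python3 -c "
from h import *
need(.5389,-.2236,.187,148.4)"
```

```text
t8.30 [ 0.5395 -0.2227  0.189 ] [179.9992  -0.0312 148.4144] F [-0.1525 -0.0338 -4.73  ] T [ 0.0066 -0.0252  0.0231] 0.013321154977928936
77 disc [ 0.5369 -0.2209] free r [ 0.538  -0.2215  0.0657] resid mm 0.8961155389035497
offset in tool x,y mm 3.152363337572299 0.145762324160442
t8.30 pos [ 0.5395 -0.2227  0.189 ] [179.9992  -0.0312 148.4144] F [-0.1525 -0.0338 -4.73  ] op 0.013321154977928936
tool shift mm 0.061973576926234106 -1.0955244667172552 1.957592951055992 turn z rad 0.0002511221649649015
```

View pics/w_5.png

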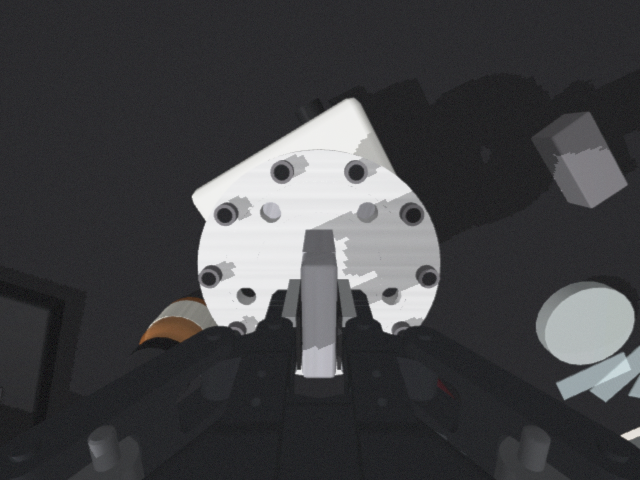

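The hub shows through the holes and the plate sits over it. I'll correct by 1.1 mm and lower to just above the pin, then go down in small steps.

Emit:
{"method": "servo_tool", "body": {"motion": [[[0,-1.1,8,0,0,0],[0,0,12,0,0,0],[0,0,8,0,0,0],[0,0,2,0,0,0],[0,0,0,0,0,0]]]}}

```text
time: 8.8
ee_pos: [0.5387, -0.224, 0.1585]
tcp_rot: [-180.0, -0.1, 148.4]
wrist_force: [0.2, 0.4, -5.1]
opening: 0.0134
```

Emit:
{"method": "servo_tool", "body": {"motion": [[[0,0,1,0,0,0],[0,0,1,0,0,0],[0,0,1,0,0,0],[0,0,1,0,0,0],[0,0,1,0,0,0]]]}}

```text
time: 9.3
ee_pos: [0.539, -0.2242, 0.1543]
tcp_rot: [180.0, 0.0, 148.4]
wrist_force: [-0.0, -0.4, -5.1]
opening: 0.0131
```

```bash
python3 -c "
from h import *
need(.5389,-.2236,.157,148.4)"
```

```text
t9.30 pos [ 0.539  -0.2242  0.1543] [179.9991   0.0105 148.413 ] F [-0.0291 -0.445  -5.0682] op 0.01307690037299315
tool shift mm 0.44078682794285046 0.4372209449406333 -2.697350337138027 turn z rad 0.0002261379093785068
```

Emit:
{"method": "servo_tool", "body": {"motion": [[[0.4,0.4,0.7,0,0,0],[0,0,0.7,0,0,0],[0,0,0,0,0,0]]]}}

```text
time: 9.6
ee_pos: [0.5388, -0.2236, 0.1528]
tcp_rot: [-180.0, -0.0, 148.4]
wrist_force: [0.4, -0.4, -4.3]
opening: 0.0136
```

Emit:
{"method": "servo_tool", "body": {"motion": [[[0,0,0.7,0,0,0],[0,0,0.7,0,0,0],[0,0,0.6,0,0,0]]]}}

```text
time: 9.9
ee_pos: [0.5389, -0.2236, 0.1508]
tcp_rot: [180.0, 0.0, 148.4]
wrist_force: [-0.4, 0.2, -4.3]
opening: 0.0136
```

Emit:
{"method": "servo_tool", "body": {"motion": [[[0,0,0.7,0,0,0],[0,0,0.7,0,0,0],[0,0,0.6,0,0,0]]]}}

```text
time: 10.2
ee_pos: [0.5389, -0.2236, 0.1488]
tcp_rot: [180.0, -0.0, 148.4]
wrist_force: [0.3, -0.6, -5.0]
opening: 0.013
```

Emit:
{"method": "servo_tool", "body": {"motion": [[[0,0,0.8,0,0,0],[0,0,0.8,0,0,0],[0,0,0.6,0,0,0]]]}}

```text
time: 10.5
ee_pos: [0.5389, -0.2236, 0.1466]
tcp_rot: [-180.0, -0.0, 148.4]
wrist_force: [-0.8, 0.2, -5.2]
opening: 0.0133
```

Emit:
{"method": "servo_tool", "body": {"motion": [[[0,0,0.8,0,0,0],[0,0,0.8,0,0,0],[0,0,0.6,0,0,0]]]}}

```text
time: 10.8
ee_pos: [0.5389, -0.2236, 0.1444]
tcp_rot: [180.0, -0.0, 148.4]
wrist_force: [-0.7, 0.4, -4.8]
opening: 0.0134
```

Emit:
{"method": "servo_tool", "body": {"motion": [[[0,0,0.7,0,0,0],[0,0,0.7,0,0,0],[0,0,0.6,0,0,0]]]}}

```text
time: 11.1
ee_pos: [0.5389, -0.2236, 0.1424]
tcp_rot: [-180.0, -0.0, 148.4]
wrist_force: [-0.1, 0.9, -4.1]
opening: 0.0131
```

Next are the stud tips, due at TCP z of about 0.141.

Emit:
{"method": "servo_tool", "body": {"motion": [[[0,0,0.5,0,0,0],[0,0,0.5,0,0,0],[0,0,0.5,0,0,0]]]}}

```text
time: 11.4
ee_pos: [0.5389, -0.2236, 0.141]
tcp_rot: [-180.0, 0.0, 148.4]
wrist_force: [-0.2, 0.1, -5.0]
opening: 0.0136
```

Emit:
{"method": "servo_tool", "body": {"motion": [[[0,0,0.5,0,0,0],[0,0,0.5,0,0,0],[0,0,0.5,0,0,0]]]}}

```text
time: 11.7
ee_pos: [0.5389, -0.2237, 0.1395]
tcp_rot: [180.0, 0.0, 148.4]
wrist_force: [-0.3, 0.1, -4.3]
opening: 0.0132
```

Emit:
{"method": "servo_tool", "body": {"motion": [[[0,0,0.5,0,0,0],[0,0,0.5,0,0,0],[0,0,0.5,0,0,0]]]}}

```text
time: 12.0
ee_pos: [0.5389, -0.2236, 0.1379]
tcp_rot: [-180.0, -0.0, 148.4]
wrist_force: [0.5, -0.1, -4.5]
opening: 0.0133
```

No contact, and the underside is already below the stud tips. I'll keep going gently.

Emit:
{"method": "servo_tool", "body": {"motion": [[[0,0,0.7,0,0,0],[0,0,0.7,0,0,0],[0,0,0.6,0,0,0]]]}}

```text
time: 12.3
ee_pos: [0.5389, -0.2236, 0.1359]
tcp_rot: [-180.0, -0.0, 148.4]
wrist_force: [-0.8, -0.3, -4.6]
opening: 0.0136
```

Emit:
{"method": "servo_tool", "body": {"motion": [[[0,0,0.7,0,0,0],[0,0,0.7,0,0,0],[0,0,0.6,0,0,0]]]}}

```text
time: 12.6
ee_pos: [0.5389, -0.2236, 0.1339]
tcp_rot: [-180.0, 0.0, 148.4]
wrist_force: [-0.5, 0.3, -3.9]
opening: 0.0131
```

Emit:
{"method": "servo_tool", "body": {"motion": [[[0,0,0.7,0,0,0],[0,0,0.7,0,0,0],[0,0,0.6,0,0,0]]]}}

```text
time: 12.9
ee_pos: [0.5389, -0.2236, 0.1319]
tcp_rot: [-180.0, -0.0, 148.4]
wrist_force: [0.5, -0.9, -5.2]
opening: 0.0134
```

```bash
python3 held.py 6; python3 fit2.py 6
```

```text
t12.95 [ 0.5388 -0.2236  0.1318] [-179.9977   -0.0095  148.4157] F [-1.1123 -0.1571 -4.709 ] T [ 0.0034 -0.0109 -0.0038] 0.013343497679686891
62 disc [ 0.5398 -0.2193] free r [ 0.5447 -0.2239  0.07  ] resid mm 2.0980549667464903
offset in tool x,y mm 1.4694510504315992 4.213114091111859
```

View pics/w_6d.png

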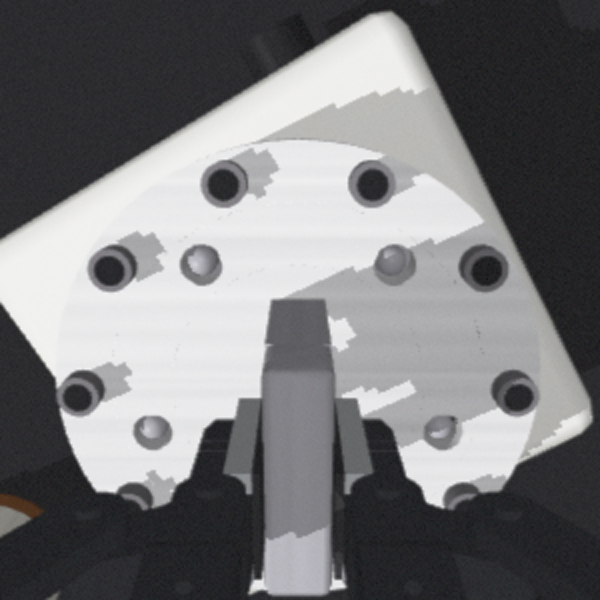

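Studs stand inside all four visible holes, at crop (201,263), (394,263), (153,431) and (442,430), and wrist force shows only the plate's weight. The rim fit fails here because the background is the white box, so I'm ignoring it. I'll lower the rest of the way.

Emit:
{"method": "servo_tool", "body": {"motion": [[[0,0,0.8,0,0,0],[0,0,0.8,0,0,0],[0,0,0.8,0,0,0]]]}}

```text
time: 13.25
ee_pos: [0.5389, -0.2236, 0.1295]
tcp_rot: [-180.0, -0.0, 148.4]
wrist_force: [0.4, -0.3, -4.4]
opening: 0.0129
```

Emit:
{"method": "servo_tool", "body": {"motion": [[[0,0,0.8,0,0,0],[0,0,0.8,0,0,0],[0,0,0.8,0,0,0]]]}}

```text
time: 13.55
ee_pos: [0.5389, -0.2236, 0.1271]
tcp_rot: [-180.0, -0.0, 148.4]
wrist_force: [-0.5, -0.4, -3.9]
opening: 0.0133
```

Emit:
{"method": "servo_tool", "body": {"motion": [[[0,0,0.8,0,0,0],[0,0,0.8,0,0,0],[0,0,0.8,0,0,0]]]}}

```text
time: 13.85
ee_pos: [0.5389, -0.2236, 0.1247]
tcp_rot: [180.0, -0.0, 148.4]
wrist_force: [0.6, -0.5, -4.8]
opening: 0.0136
```

Emit:
{"method": "servo_tool", "body": {"motion": [[[0,0,0.8,0,0,0],[0,0,0.8,0,0,0],[0,0,0.8,0,0,0]]]}}

```text
time: 14.15
ee_pos: [0.5389, -0.2236, 0.1223]
tcp_rot: [180.0, -0.0, 148.4]
wrist_force: [0.6, -0.2, -4.5]
opening: 0.0132
```

Emit:
{"method": "servo_tool", "body": {"motion": [[[0,0,0.7,0,0,0],[0,0,0.7,0,0,0],[0,0,0.5,0,0,0]]]}}

```text
time: 14.45
ee_pos: [0.5389, -0.2236, 0.1204]
tcp_rot: [180.0, 0.0, 148.4]
wrist_force: [-0.2, -0.1, -5.0]
opening: 0.0134
```

Emit:
{"method": "servo_tool", "body": {"motion": [[[0,0,0.5,0,0,0],[0,0,0.5,0,0,0],[0,0,0,0,0,0]]]}}

```text
time: 14.75
ee_pos: [0.5388, -0.2236, 0.1194]
tcp_rot: [-180.0, -0.0, 148.4]
wrist_force: [-0.7, -1.2, -4.4]
opening: 0.0133
```

Emit:
{"method": "servo_tool", "body": {"motion": [[[0,0,0.4,0,0,0],[0,0,0.4,0,0,0],[0,0,0,0,0,0]]]}}

```text
time: 15.05
ee_pos: [0.5389, -0.2237, 0.1192]
tcp_rot: [180.0, 0.0, 148.4]
wrist_force: [-3.1, 0.4, 1.4]
opening: 0.0131
```

Emit:
{"method": "servo_tool", "body": {"motion": [[[0,0,0.4,0,0,0],[0,0,0.4,0,0,0],[0,0,0,0,0,0]]]}}

```text
time: 15.35
ee_pos: [0.5389, -0.2237, 0.1192]
tcp_rot: [180.0, 0.1, 148.4]
wrist_force: [-4.1, 2.0, 7.1]
opening: 0.0133
```

The hub contact is at TCP z = 0.1192, against 0.1193 predicted. I'll release and back off straight up.

Emit:
{"method": "servo_tool", "body": {"motion": [[[0,0,-1,0,0,0],[0,0,0,0,0,0],[0,0,0,0,0,0],[0,0,0,0,0,0]]], "gripper": 45}}

```text
time: 15.75
ee_pos: [0.539, -0.2237, 0.1188]
tcp_rot: [180.0, 0.0, 148.4]
wrist_force: [0.3, 0.1, 0.5]
opening: 0.0449
```

Emit:
{"method": "servo_tool", "body": {"motion": [[[0,0,-5,0,0,0],[0,0,-15,0,0,0],[0,0,-30,0,0,0],[0,0,-40,0,0,0],[0,0,-30,0,0,0]]]}}

```text
time: 16.25
ee_pos: [0.5389, -0.2237, 0.2426]
tcp_rot: [180.0, 0.1, 148.4]
wrist_force: [1.0, 0.3, -0.2]
opening: 0.0449
```

Emit:
{"method": "servo_tool", "body": {"motion": [[[0,0,-20,0,0,0],[20,0,0,0,0,0],[20,0,0,0,0,0],[0,0,0,0,0,0],[0,0,0,0,0,0]]]}}

```text
time: 16.75
ee_pos: [0.5049, -0.2027, 0.2602]
tcp_rot: [180.0, 0.1, 148.4]
wrist_force: [-0.0, 0.4, 0.0]
opening: 0.0448
```

```bash
python3 held.py 7; python3 - <<'E'
from h import *
p=snap('scene','s7.png')
a=cv2.imread('pics/s7.png')[130:350,130:420]; cv2.imwrite('pics/s7c.png',cv2.resize(a,None,fx=2.7,fy=2.7,interpolation=cv2.INTER_CUBIC))
E
```

```text
t16.80 [ 0.5051 -0.2029  0.2597] [179.9916   0.0731 148.4123] F [-0.5488 -0.119   0.2504] T [ 0.0297 -0.0214  0.0274] 0.04498499730982138
```

View pics/w_7.png

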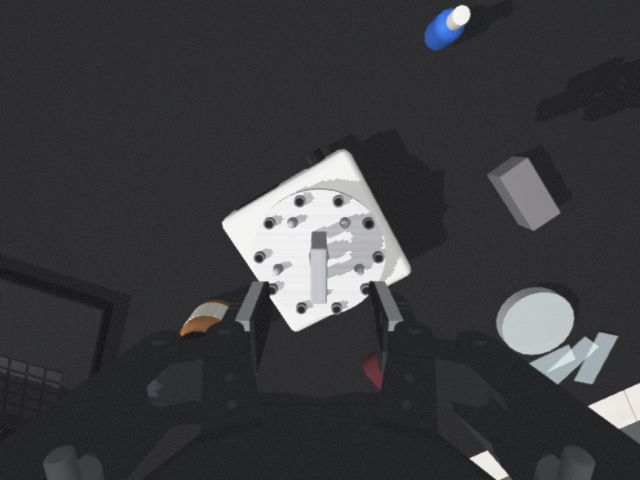

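View pics/s7c.png

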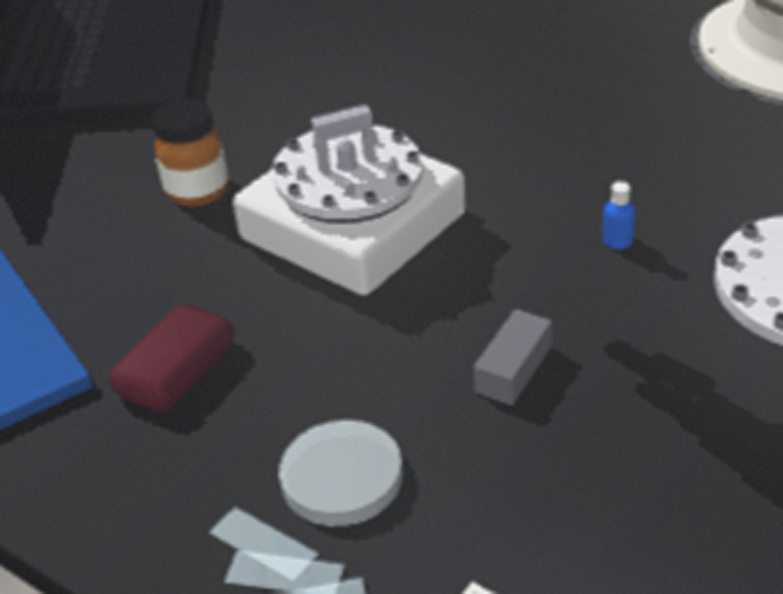

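The plate lies flat and low on the mixer with studs in its holes, the gripper is clear, and the bystanders look unmoved. Handing in.

```bash
python3 -c "
from h import *
print(bot.job_done())"
```

```text
the job is handed in; nothing more can be done
None
```

The round plate is fitted on the sample mixer and released, and I handed the job in at about 17 s of the 72 s allowed. Handing in gives no verdict.

**What I did:** I took the smallest of the three handled plates (65 mm radius against 85 mm). From the wrist camera I measured the hub centre and the turn of the studs. I then carried the plate over, turned it 2.2° and lowered it in small steps.

**Last checks:**
- **Force:** on the way down the wrist force stayed at the plate's own weight, about 4.5 N. It rose only when the plate met the hub, to about 7 N upward, or roughly 12 N on the hub.
- **Height:** the plate seated with the tool at z = 0.1192 m, against 0.1193 m predicted for fully home.
- **Pictures:** after release they show the plate flat and low on the mixer. Studs stand in the four visible holes; the handle and gripper hid the fifth.
- **Robot and bystanders:** the gripper is well clear. The bystanders in view looked unmoved; I judged this by eye, and the beaker was outside the final views.

**What disagreed or failed:**
- **Plate position in the jaws:** estimates of where the plate sat along the handle ranged from 1.7 to 3.2 mm. I used 2.4 mm, and the plate went down without side contact.
- **Rim fit:** the automatic rim fit failed against the white box once the plate was low. I ignored it and relied on the visible studs and the force.

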